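Push a sample jar through a spring flap into its bay

ROBOT

A 6-joint arm with a two-finger parallel gripper is mounted at the origin on a cart in front of the work surface, level with it; the furniture and walls round the work are solid. World frame = base frame: x ahead of the robot, y to its left, z up, the work surface at z = 0. Lengths are in m, angles in rad, forces in N, time in s.
With the tool pointing down it reaches from about 0.275 to 0.825 m from the base axis. Payload 5.2 kg.
Tool frame: the origin (TCP) lies midway between the tips of the shut fingers; the grasp point (between the pads) lies 19 mm behind it; z points along the fingers, y is the direction in which the jaws open and shut (so a half turn about z gives the same grasp; the last joint's range is limited). The gripper opens to 93 mm and grips with 3 to 60 N. Pads are 15 mm wide; open, the fingers measure 128 mm over their backs; the gripper's body (75 mm by 188 mm) begins 65 mm behind the grasp point.
Start: joints at [1.094, 0.259, 1.535, -0, 1.348, -0.203], TCP at [0.149, 0.53, 0.219] pointing down, gripper open.
Joint ranges: [-3.14, 3.14], [-0.91, 2.08], [0.19, 2.58], [-1.22, 4.36], [0.22, 2.71], [-3.12, 3.12]. Speed limits (rad/s): [2.57, 2.57, 3.14, 3.14, 3.14, 3.14].

INTERFACE

Orientations are given as a unit quaternion [x, y, z, w].
In Python, from bench import status, viewer, order gives the robot as it stands. The module is installed in compiled form; this text tells all that it offers.
- The arm moves only by the tool arm_command, never from a script. Its argument "plan" is text: rows parted by semicolons, each of 6 numbers parted by spaces: the shift along the tool's x, y, z in units of 40 mm (1.0 is 40 mm), then the turn, a rotation vector about the tool's x, y, z in units of 6 degrees (1.0 is 6 degrees). A call has exactly 8 rows; each row shifts and turns the pose as measured when the row begins, along the tool's axes as they then stand; what a row does not reach is not made up. A row lasts 1/12 s, in which the tool goes at most 41.7 mm and 7.16 degrees, less where a joint would pass 70% of its speed; a pose out of reach is approached as far as the arm can. A call is refused whole if a number of a shift passes 1 or a number of a turn 1, either way. A call with a gripper value outside its range is refused whole. "claw" is the opening, from 0 (shut) to 1 (fully open), set as the call begins (left out, the last holds). The fingers move at their own pace and stop on an object; the grip force is fixed at half the most. Time passes only in rows, so rows that do not move let the fingers close, or fill a call up. It gives the time, the measured TCP pose, the force and the opening at its end, in the units of the state.
- status.state(): the state, without advancing time (a new reading comes with each control period).
- viewer.snapshot(name): name is "side" or "top"; returns (picture, depth): 384x512x3 uint8, blue, green, red; 384x512 float32, m along the optical axis (not along the pixel's ray), 0 where there is no reading.
- viewer.camera_model(name): a dict with "K" (3x3 intrinsics, pixels), "T" (4x4, takes a point from camera to world coordinates). Camera axes: x right, y down, z forward; pixel columns grow to the right and rows downward; lengths in m; the calibration is good to about 2 mm. A picture is of the moment at which its call begins. camera_model takes no time and is no camera call.
- order.hand_in(): hands the job in, once; it reports no verdict.
The state is a dict: "t": time; "joint_positions": joint angles; "joint_vel": joint speeds; "joint_efforts": joint torques, N m; "eef_pos": TCP position; "eef_rot": TCP orientation; "force": force on the tool from outside, world axes, zero at the start; "moment": the same for the moment, N m; "gripper_width": finger opening in m.
Only numpy, scipy, OpenCV 4.12 (cv2) and the standard library are available. Lean on these libraries where they do the work, as an engineer would, in place of code of your own. Each camera call takes 0.05 s, during which the arm holds its last target.

TASK

Load the white sample jar that stands on the grey base plate into the walled bay on the same plate. Push the orange self-closing flap inward with one fingertip, never with the jar, keep it open with that finger while your other finger pushes the jar through the gateway, and push the jar far enough in that the flap can swing fully shut behind it. Only push: do not lift or tip the jar, and leave everything else on the desk where it is; finish clear of everything.

Things in the scene. Friction and masses are not known exactly. Their poses are not given: they have to be found in the camera images.
- bay: Fixed jar bay, open at the top, 390 x 144 mm: grey base plate 8 mm thick (the floor the jar slides on is at z = 8 mm) with 8 mm walls. Origin: on the desk top, middle of the gateway. +x = the way in along the channel, +y = towards the flap's hinge, z up. The gateway is the plane x = 0, clear from y = -60 to +60 mm. Hinge post 14 mm thick, 66 mm high, at x = 0, y = +64 mm.
- apron (a point): Middle of the entrance apron's floor, at x = -87, y = 0, z = 8 mm of the bay; axes as the bay. The apron runs from x = -175 to 0 and has one wall only: a straight, slippery white plastic guide wall (friction about 0.15), inner face at y = -60 mm, top 60 mm above the desk, which goes on straight into the bay. Its +y side and its front are open.
- bay_floor (a point): Middle of the bay's inner floor, at x = 103, y = 0, z = 8 mm of the bay; axes as the bay. The bay proper runs from the gateway (x = 0) to the end wall (inner face x = 207 mm), between walls with inner faces at y = -60 and +60 mm; their tops are 60 mm above the desk.
- flap (a joint): Orange one-way flap in the gateway, vertical hinge at x = 0, y = +56 mm of the bay; panel 98 mm long from the hinge, 6 mm thick, z = 17 to 61 mm. 0 = shut, lying along the gateway to y = -42 mm; grows as it swings inward (+x); 1.57 = along the channel; stop at 1.6; cannot swing outward. A spring shuts it from any angle in about 1 s: 0.024 N m when shut, 0.09 N m wide open. Smooth.
- flap_edge (a point): Middle of the flap's free edge, 98 mm from the hinge and 39 mm above the desk; moves with the flap.
- jar: The jar to load: white screw-lid sample jar, 74 mm across the lid (the body that fingers and walls meet is 68 mm across), 87 mm tall, 150 to 310 g, smooth plastic (friction about 0.3), standing upright on the apron of the bay, within about 17 mm of the guide wall. Origin: centre of its underside; z is up its axis.
- spare_jar: Bystander: a like sample jar standing on the desk, 74 mm across, 87 mm tall. Origin: centre of underside.
- second_jar: Bystander: another like sample jar standing on the desk, 74 mm across, 87 mm tall. Origin: centre of underside.
- mug: Fixed bystander: striped mug with handle, 86 x 120 x 101 mm. Origin: centre of underside.
- tape_roll: Fixed bystander: roll of packing tape lying flat, 81 mm across, 48 mm tall. Origin: centre of underside.
- white_bottle: Bystander: small dropper bottle with white cap, 28 mm across, 68 mm tall. Origin: centre of underside.
- blue_bottle: Bystander: small dropper bottle with blue cap, 28 mm across, 68 mm tall. Origin: centre of underside.
- steel_scoop: Fixed bystander: steel scoop lying on the desk, 56 x 193 x 32 mm. Origin: centre of underside.
Mind the look-alikes: they are no part of the job. Leave any brown or red look-alike of the jar alone.

How it is judged:
By the outcome, as a careful person would: the job done as asked, in the order asked, and still so for the second after the job is handed in, with the robot touching nothing.
It also fails if it takes over 46 s, if anything falls off the work surface, if the arm or the gripper's body presses on something with over 40 N, if the wrist force passes 120 N, or if a joint passes its speed limit or range.

## Working session

There is one attempt and no reset: what is moved stays moved. The work goes in short steps, Python scripts to look and compute and a tool call to move; the robot and the scene stay as the last step left them, time stands still between calls to the robot, and variables do not carry over. Pictures are saved under pics/ and viewed, and the job is handed in when it is done.

Besides the shell and the picture viewer there is one more tool, called after ">>>" by a JSON object that holds its "name" and its "arguments". arm_command: Moves the arm, as the interface text tells. Its arguments: {"type":"object","properties":{"plan":{"type":"string"},"claw":{"type":"number"}},"required":["plan"]}

```bash
mkdir -p pics; ls; python3 - <<'E'
from bench import status, viewer
import cv2,numpy as np
s=status.state()
for k,v in s.items(): print(k,np.round(v,3))
for n in("side","top"):
    p,d=viewer.snapshot(n); cv2.imwrite(f"pics/{n}0.png",p); np.save(f"{n}0.npy",d)
    m=viewer.camera_model(n); print(n,np.round(m["K"],1).tolist(),np.round(m["T"],3).tolist())
E
```

```text
pics
t 0.0
joint_positions [ 1.094  0.259  1.536  0.     1.348 -0.203]
joint_vel [-0.    -0.001  0.     0.    -0.    -0.   ]
joint_efforts [-0.0000e+00 -4.3732e+01 -2.8399e+01  7.2000e-02  4.1000e-02 -0.0000e+00]
eef_pos [0.148 0.529 0.218]
eef_rot [ 0.136  0.991 -0.001 -0.   ]
force [-0.341  0.546 -0.325]
moment [ 0.038  0.002 -0.   ]
gripper_width 0.093
side [[446.9, 0.0, 251.7], [0.0, 446.9, 198.9], [0.0, 0.0, 1.0]] [[0.675, 0.423, -0.604, 1.602], [0.738, -0.381, 0.558, -0.935], [0.006, -0.822, -0.569, 1.054], [0.0, 0.0, 0.0, 1.0]]
top [[363.4, 0.0, 253.2], [0.0, 363.4, 192.1], [0.0, 0.0, 1.0]] [[0.018, -0.984, 0.176, 0.378], [-1.0, -0.019, -0.003, 0.026], [0.006, -0.176, -0.984, 1.178], [0.0, 0.0, 0.0, 1.0]]
```

View pics/side0.png

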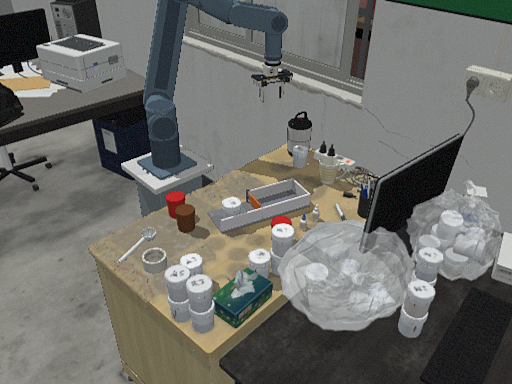

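View pics/top0.png

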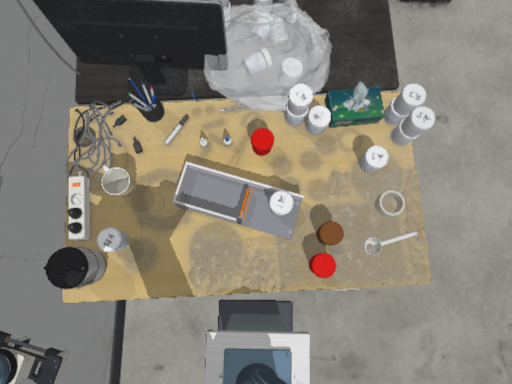

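```bash
python3 - <<'E'
import cv2
p=cv2.imread("pics/top0.png"); c=p[155:245,165:310]; cv2.imwrite("pics/c0.png",cv2.resize(c,None,fx=5.5,fy=5.5,interpolation=cv2.INTER_CUBIC))
p=cv2.imread("pics/side0.png"); c=p[170:235,200:320]; cv2.imwrite("pics/c1.png",cv2.resize(c,None,fx=6.5,fy=6.5,interpolation=cv2.INTER_CUBIC))
E
```

```text
(no output)
```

View pics/c0.png

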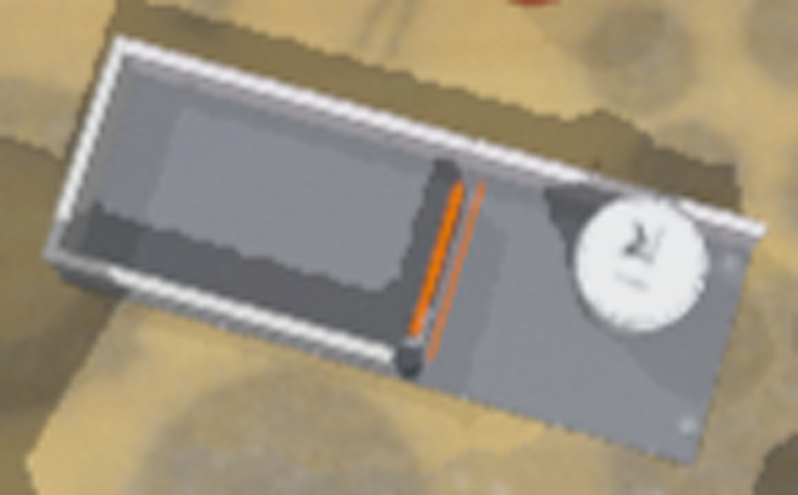

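View pics/c1.png

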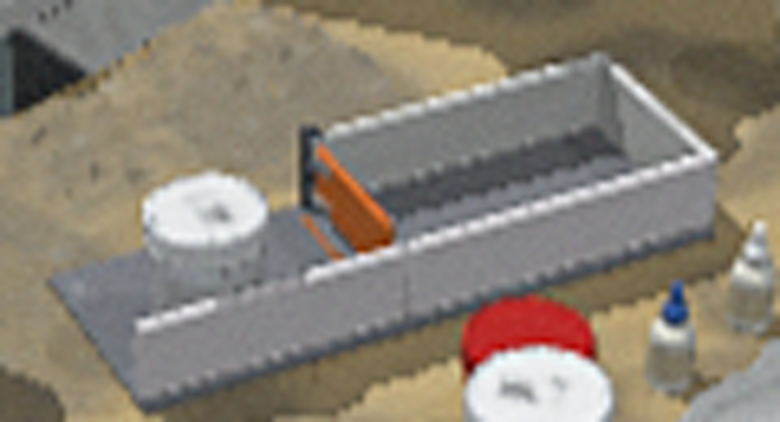

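```bash
cat > h.py <<'E'
from bench import status, viewer, order
import numpy as np, cv2
def ray(n,u,v,z):
    m=viewer.camera_model(n);K=np.array(m["K"]);T=np.array(m["T"])
    d=T[:3,:3]@np.linalg.inv(K)@np.array([u,v,1.]);o=T[:3,3]
    return o+d*(z-o[2])/d[2]
def proj(n,P):
    m=viewer.camera_model(n);K=np.array(m["K"]);T=np.array(m["T"])
    c=T[:3,:3].T@(np.asarray(P)-T[:3,3]); q=K@c; return q[:2]/q[2]
E
python3 - <<'E'
from h import *
from scipy.optimize import least_squares
T=lambda a,b:(165+(a+.5)/5.5-.5,155+(b+.5)/5.5-.5)
S=lambda a,b:(200+(a+.5)/6.5-.5,170+(b+.5)/6.5-.5)
pts=[("top",T(118,38),(215,-68,60)),("top",T(47,255),(215,68,60)),("top",T(765,228),(-175,-68,60)),("top",T(408,358),(0,64,66)),
("top",T(690,463),(-175,72,8)),("side",S(310,130),(0,64,66)),("side",S(600,57),(215,68,60)),("side",S(716,157),(215,-68,60)),("side",S(137,325),(-175,-68,60)),("side",S(48,283),(-175,72,8)),
("top",T(460,185),(0,-42,61)),("side",S(392,222),(0,-42,61))]
for n,p,b in pts: print(n,b,np.round(ray(n,*p,b[2]/1000),4))
def f(q):
    r=[]
    c,s=np.cos(q[2]),np.sin(q[2])
    for n,p,b in pts:
        x,y=b[0]/1e3,b[1]/1e3
        r+=list(proj(n,(q[0]+c*x-s*y,q[1]+s*x+c*y,b[2]/1e3))-p)
    return r
q=least_squares(f,[.37,.05,1.4],loss='soft_l1'); print(q.x,np.round(np.reshape(q.fun,(-1,2)) if 0 else np.reshape(f(q.x),(-1,2)),1).tolist())
c,s=np.cos(q.x[2]),np.sin(q.x[2])
for n,p in(("top",T(641,264)),("side",S(206,209))):
    w=ray(n,*p,.095); e=w[:2]-q.x[:2]; print("jar",w,"bay",c*e[0]+s*e[1],-s*e[0]+c*e[1])
print("tcp rot"); 
E
```

```text
top (215, -68, 60) [0.6723 0.2377 0.06  ]
top (215, 68, 60) [0.5453 0.2713 0.06  ]
top (-175, -68, 60) [ 0.5686 -0.1345  0.06  ]
top (0, 64, 66) [0.4902 0.0659 0.066 ]
top (-175, 72, 8) [ 0.438  -0.0975  0.008 ]
side (0, 64, 66) [0.4926 0.0643 0.066 ]
side (215, 68, 60) [0.5475 0.2664 0.06  ]
side (215, -68, 60) [0.6743 0.2351 0.06  ]
side (-175, -68, 60) [ 0.5685 -0.1352  0.06  ]
side (-175, 72, 8) [ 0.446  -0.1068  0.008 ]
top (0, -42, 61) [0.5898 0.039  0.061 ]
side (0, -42, 61) [0.5927 0.0395 0.061 ]
[0.55165764 0.04929625 1.30103809] [[-0.2, -0.7], [-1.1, 0.6], [1.0, -0.6], [-0.2, 0.1], [0.8, 0.8], [-0.1, -0.5], [0.6, -1.1], [0.6, -0.3], [-0.1, 0.5], [-0.3, -1.8], [0.3, -0.7], [-0.4, 0.1]]
jar [ 0.5413115  -0.06138801  0.095     ] bay -0.10943862728174895 -0.019525203827464567
jar [ 0.54627117 -0.06444035  0.095     ] bay -0.11105884382293757 -0.02511895160936789
tcp rot
```

```bash
cat >> h.py <<'E'
O=np.array([.5517,.0493]);YAW=1.301
Rb=np.array([[np.cos(YAW),-np.sin(YAW)],[np.sin(YAW),np.cos(YAW)]])
from scipy.spatial.transform import Rotation as Ro
def where(s=None):
    s=s or status.state(); R=Ro.from_quat(s["eef_rot"]).as_matrix(); p=np.array(s["eef_pos"])
    m=Rb.T@(p[:2]-O); psi=np.arctan2(R[1,1],R[0,1]); phi=psi-YAW; h=(s["gripper_width"]+.0175)/2
    u=np.array([np.cos(phi),np.sin(phi)])
    print("t %.2f M"%s["t"],np.round(m*1e3,1),"z %.1f phi %.1f"%(p[2]*1e3,np.degrees(phi)),"A",np.round((m+h*u)*1e3,1),"B",np.round((m-h*u)*1e3,1),"w %.1f"%(s["gripper_width"]*1e3),"F bay",np.round(Rb.T@s["force"][:2],1),"Fz %.1f"%s["force"][2],"tilt",np.round(R[:2,2],3))
    return m,phi,p[2],R
def go(mx,my,z,phid,n=1):
    """needed tool shift/turn to bay midpoint (mm), z mm, phi deg; in units, split over n rows"""
    m,phi,zc,R=where()
    w=O+Rb@np.array([mx,my])/1e3; s=status.state()
    d=R.T@(np.append(w,z/1e3)-np.array(s["eef_pos"]))/.04
    ps=YAW+np.radians(phid); Rt=np.array([[-np.sin(ps),np.cos(ps),0],[np.cos(ps),np.sin(ps),0],[0,0,-1]])
    r=Ro.from_matrix(R.T@Rt).as_rotvec(degrees=True)/6
    print("units total",np.round(np.r_[d,r],2),"per row/%d"%n,np.round(np.r_[d,r]/n,3))
E
python3 - <<'E'
from h import *
go(-113.5,2,160,23.5,10)
d=np.load("top0.npy");m=viewer.camera_model("top");K=np.array(m["K"]);T=np.array(m["T"])
v,u=np.mgrid[:384,:512];c=np.stack([(u-K[0,2])/K[0,0]*d,(v-K[1,2])/K[1,1]*d,d],-1)@T[:3,:3].T+T[:3,3]
for uu,vv in((75,268),(112,240),(115,180),(262,141),(282,203)): print(uu,vv,c[vv,uu].round(3))
k=(c[...,2]>.085)&(c[...,2]<.105)&(abs(u-282)<18)&(abs(v-203)<18); P=c[k]; print("jar lid",P.mean(0),((P.max(0)+P.min(0))/2), Rb.T@(((P.max(0)+P.min(0))/2)[:2]-O), Rb.T@(P.mean(0)[:2]-O))
E
```

```text
t 0.10 M [355.  516.5] z 217.9 phi -0.2 A [410.3 516.3] B [299.6 516.7] w 93.2 F bay [-0.1  0.5] Fz -1.0 tilt [-0.001 -0.001]
units total [-1.291e+01 -1.166e+01  1.460e+00 -1.000e-02 -1.000e-02 -3.950e+00] per row/10 [-1.291e+00 -1.166e+00  1.460e-01 -1.000e-03 -1.000e-03 -3.950e-01]
75 268 [0.341 0.491 0.193]
112 240 [0.421 0.441 0.086]
115 180 [0.615 0.469 0.028]
262 141 [ 0.737 -0.001  0.084]
282 203 [ 0.54  -0.064  0.095]
jar lid [ 0.541447   -0.06192493  0.09301293] [ 0.542096   -0.06274365  0.09285928] [-0.1105503  -0.02060699] [-0.10993418 -0.01976326]
```

The jar could be confused with several things in the top view:
- White jars at (319,119), (376,158), (300,98), (412,98), (420,120) and (112,240).
- Red jars at (262,141) and (323,265), and the brown one at (330,233).

The only white one on the grey plate is at (282,203), and the crop confirms it. In the bay frame it stands at about (-110, -21) mm. The flap is shut, with its hinge on the robot side.

>>> {"name": "arm_command", "arguments": {"plan": "-0.5 -0.9 0 0 0 0;-0.5 -0.9 0 0 0 0;-0.5 -0.9 0 0 0 0;-0.5 -0.9 0 0 0 0;-0.5 -0.9 0 0 0 0;-0.5 -0.9 0 0 0 0;-0.5 -0.9 0 0 0 0;-0.5 -0.9 0 0 0 0", "claw": 1}}

```text
t: 0.77
eef_pos: [0.2221, 0.2074, 0.2126]
eef_rot: [0.13, 0.992, -0.003, -0.002]
force: [1.0, -0.3, -0.1]
gripper_width: 0.0932
```

```bash
python3 -c "
from h import *
go(-113.5,2,200,23.5,16)"
```

```text
t 0.77 M [ 64.6 359.8] z 212.6 phi 0.6 A [120.  360.3] B [  9.2 359.2] w 93.2 F bay [-0.1 -1. ] Fz -0.1 tilt [-0.005 -0.005]
units total [-8.9  -4.54  0.31 -0.05 -0.05 -3.82] per row/16 [-0.556 -0.284  0.02  -0.003 -0.003 -0.239]
```

>>> {"name": "arm_command", "arguments": {"plan": "-0.8 -0.4 0 0 0 -0.5;-0.8 -0.4 0 0 0 -0.5;-0.8 -0.4 0 0 0 -0.5;-0.8 -0.4 0 0 0 -0.5;-0.8 -0.4 0 0 0 -0.5;-0.8 -0.4 0 0 0 -0.5;-0.8 -0.4 0 0 0 -0.5;-0.8 -0.4 0 0 0 -0.3"}}

```text
t: 1.43
eef_pos: [0.4674, 0.0479, 0.2114]
eef_rot: [-0.075, 0.997, -0.003, -0.003]
force: [0.2, 0.3, 0.2]
gripper_width: 0.0931
```

```bash
python3 -c "
from h import *
go(-113.5,2,130,23.5,7)"
```

```text
t 1.43 M [-23.8  80.9] z 211.4 phi 24.0 A [ 26.7 103.4] B [-74.3  58.4] w 93.1 F bay [ 0.3 -0.1] Fz 0.2 tilt [-0.005 -0.006]
units total [-0.9  -2.84  2.04 -0.05 -0.06  0.09] per row/7 [-0.128 -0.406  0.292 -0.006 -0.008  0.013]
```

>>> {"name": "arm_command", "arguments": {"plan": "-0.15 -0.42 0.28 0 0 0;-0.15 -0.42 0.28 0 0 0;-0.14 -0.42 0.28 0 0 0;-0.13 -0.42 0.28 0 0 0;-0.13 -0.42 0.28 0 0 0;-0.13 -0.42 0.28 0 0 0;-0.1 -0.36 0.28 0 0 0;0 0 0 0 0 0"}}

```text
t: 2.1
eef_pos: [0.5298, -0.0703, 0.1264]
eef_rot: [-0.074, 0.997, -0.002, -0.003]
force: [0.1, 0.6, -0.4]
gripper_width: 0.0927
```

```bash
python3 -c "
from h import *
go(-113.5,2,28,23.5,7)
for n in ('side','top'):
    p,d=viewer.snapshot(n); cv2.imwrite(f'pics/{n}1.png',p)
p=cv2.imread('pics/side1.png')[120:260,150:330]; cv2.imwrite('pics/s1c.png',cv2.resize(p,None,fx=4.2,fy=4.2,interpolation=cv2.INTER_CUBIC))"
```

```text
t 2.10 M [-121.1  -10.8] z 126.4 phi 23.9 A [-70.8  11.6] B [-171.5  -33.2] w 92.7 F bay [0.6 0. ] Fz -0.4 tilt [-0.006 -0.004]
units total [ 0.2   0.31  2.46 -0.03 -0.06  0.07] per row/7 [ 0.028  0.045  0.351 -0.005 -0.009  0.011]
```

View pics/s1c.png

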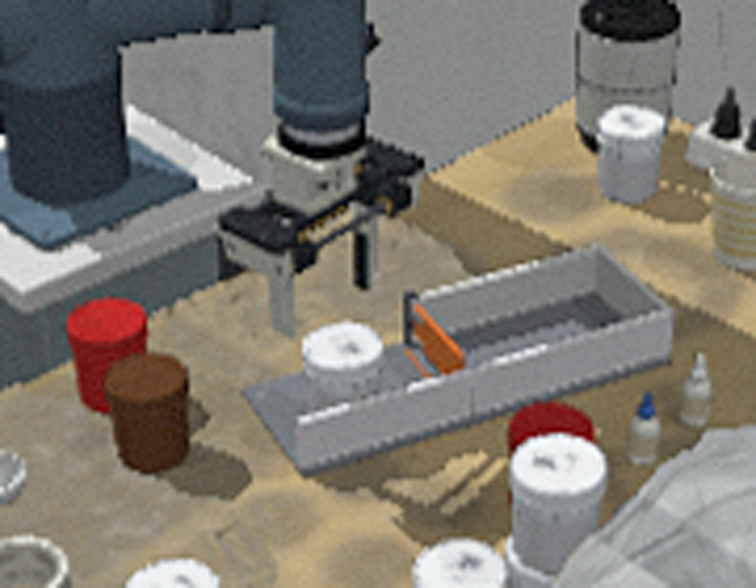

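View pics/top1.png

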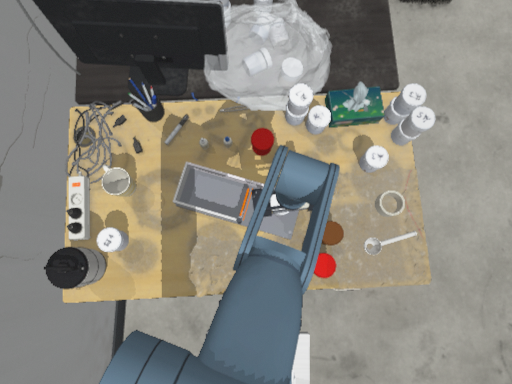

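>>> {"name": "arm_command", "arguments": {"plan": "0.2 0.31 0 0 0 0;0 0 0.4 0 0 0;0 0 0.4 0 0 0;0 0 0.4 0 0 0;0 0 0.4 0 0 0;0 0 0.3 0 0 0;0 0 0.2 0 0 0;0 0 0.1 0 0 0"}}

```text
t: 2.87
eef_pos: [0.5208, -0.0505, 0.0452]
eef_rot: [-0.077, 0.997, -0.003, 0.003]
force: [0.0, -0.5, 0.0]
gripper_width: 0.0927
```

```bash
python3 -c "
from h import *
go(-113.5,2,28,23.5,7)
for n in ('side','top'):
    p,d=viewer.snapshot(n); cv2.imwrite(f'pics/{n}2.png',p)
p=cv2.imread('pics/side2.png')[120:260,150:330]; cv2.imwrite('pics/s2c.png',cv2.resize(p,None,fx=4.2,fy=4.2,interpolation=cv2.INTER_CUBIC))"
```

```text
t 2.87 M [-104.4    3.2] z 45.2 phi 24.3 A [-54.2  25.8] B [-154.6  -19.5] w 92.7 F bay [-0.5 -0.2] Fz 0.0 tilt [ 0.006 -0.005]
units total [ 0.07 -0.22  0.43 -0.06  0.05  0.13] per row/7 [ 0.01  -0.031  0.061 -0.008  0.008  0.019]
```

View pics/s2c.png

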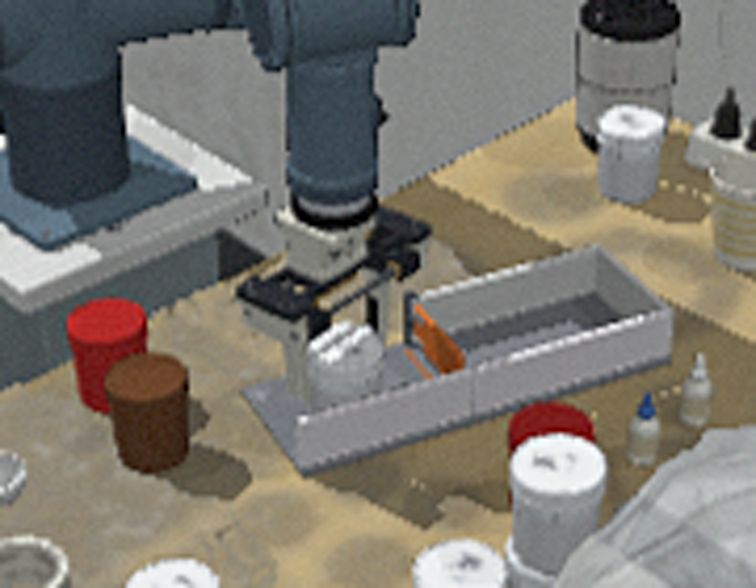

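>>> {"name": "arm_command", "arguments": {"plan": "0.04 -0.2 0 0 0 0;0 0 0 0 0 0;0 0 0.15 0 0 0;0 0 0.15 0 0 0;0 0 0 0 0 0;0 0 0 0 0 0;0 0 0 0 0 0;0 0 0 0 0 0"}}

```text
t: 3.63
eef_pos: [0.523, -0.0606, 0.0356]
eef_rot: [-0.077, 0.997, -0.004, 0.006]
force: [-0.3, -1.0, 0.6]
gripper_width: 0.0929
```

```bash
python3 -c "
from h import *
go(-100,2,32,23.5,8)
p,d=viewer.snapshot('side'); cv2.imwrite('pics/side3.png',p)
p=p[160:240,190:280]; cv2.imwrite('pics/s3c.png',cv2.resize(p,None,fx=7,fy=7,interpolation=cv2.INTER_CUBIC))"
```

```text
t 3.63 M [-113.6   -1.6] z 35.6 phi 24.3 A [-63.2  21. ] B [-163.9  -24.3] w 92.9 F bay [-1. -0.] Fz 0.6 tilt [ 0.012 -0.007]
units total [-0.06  0.35  0.09 -0.08  0.1   0.13] per row/8 [-0.007  0.043  0.011 -0.01   0.013  0.016]
```

View pics/s3c.png

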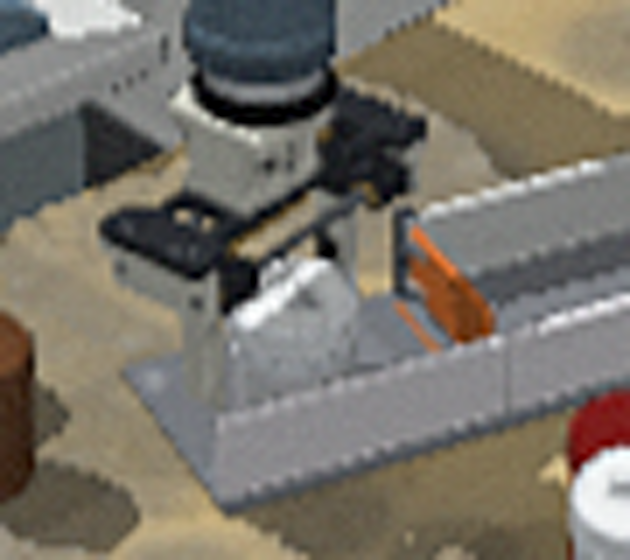

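>>> {"name": "arm_command", "arguments": {"plan": "0.05 0.2 0.03 -0.06 0.1 0.1;-0.06 0.19 0 0 0 0;-0.08 0.18 0 0 0 0;-0.08 0.18 0 0 0 0;-0.08 0.18 0 0 0 0;-0.08 0.18 0 0 0 0;-0.08 0.18 0 0 0 0;-0.08 0.18 0 0 0 0"}}

```text
t: 4.35
eef_pos: [0.5347, 0.0054, 0.0343]
eef_rot: [-0.071, 0.997, -0.002, -0.001]
force: [-1.2, -5.1, 0.9]
gripper_width: 0.0932
```

```bash
python3 -c "
from h import *
go(-20,2,34,23.5,8)
p,d=viewer.snapshot('side'); cv2.imwrite('pics/side4.png',p)
p=p[150:240,190:310]; cv2.imwrite('pics/s4c.png',cv2.resize(p,None,fx=6,fy=6,interpolation=cv2.INTER_CUBIC))"
```

```text
t 4.35 M [-46.9   4.7] z 34.3 phi 23.6 A [ 3.9 26.9] B [-97.6 -17.4] w 93.2 F bay [-5.3 -0.2] Fz 0.9 tilt [-0.001 -0.003]
units total [-0.33  0.59  0.01 -0.03 -0.01  0.02] per row/8 [-0.041  0.074  0.001 -0.004 -0.002  0.002]
```

View pics/s4c.png

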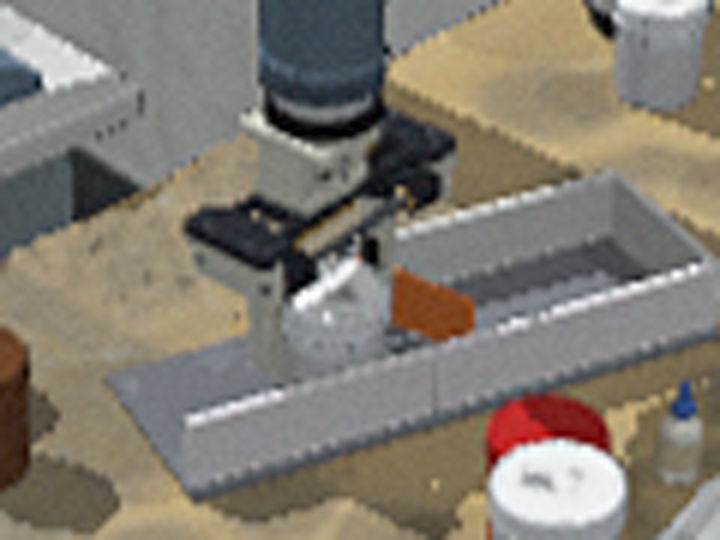

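>>> {"name": "arm_command", "arguments": {"plan": "-0.09 0.17 0 0 0 0;-0.09 0.17 0 0 0 0;-0.09 0.17 0 0 0 0;-0.09 0.17 0 0 0 0;-0.09 0.17 0 0 0 0;-0.09 0.17 0 0 0 0;-0.09 0.17 0 0 0 0;0 0 0 0 0 0"}}

```text
t: 5.07
eef_pos: [0.5569, 0.062, 0.0347]
eef_rot: [-0.072, 0.997, -0.002, 0.002]
force: [1.8, -0.5, 0.9]
gripper_width: 0.093
```

```bash
python3 -c "
from h import *
go(25,1,34,23.5,8)
p,d=viewer.snapshot('side'); cv2.imwrite('pics/side5.png',p)
p=p[150:240,190:310]; cv2.imwrite('pics/s5c.png',cv2.resize(p,None,fx=6,fy=6,interpolation=cv2.INTER_CUBIC))
p,d=viewer.snapshot('top'); 
p=p[150:240,165:310]; cv2.imwrite('pics/t5c.png',cv2.resize(p,None,fx=5,fy=5,interpolation=cv2.INTER_CUBIC))
"
```

```text
t 5.07 M [13.7 -1.6] z 34.7 phi 23.7 A [64.3 20.5] B [-36.9 -23.8] w 93.0 F bay [-0.1 -1.9] Fz 0.9 tilt [ 0.003 -0.004]
units total [-0.05  0.29  0.02 -0.04  0.03  0.03] per row/8 [-0.007  0.036  0.002 -0.005  0.003  0.003]
```

View pics/s5c.png

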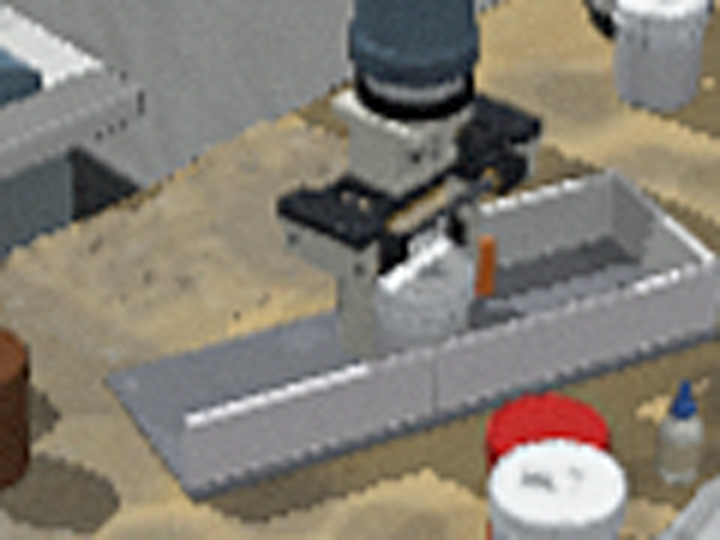

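View pics/t5c.png

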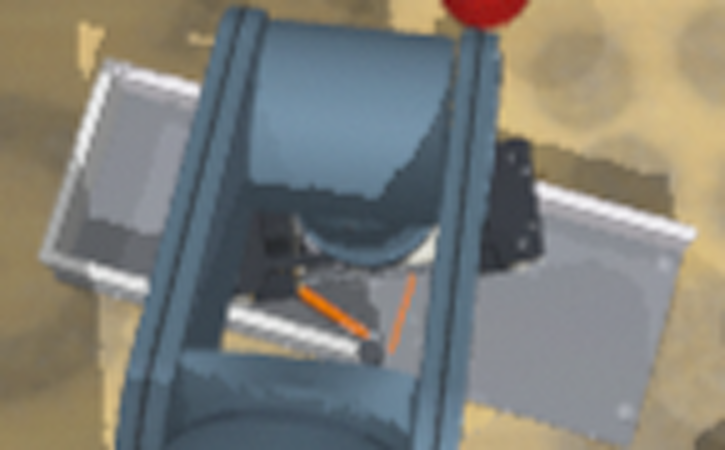

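>>> {"name": "arm_command", "arguments": {"plan": "-0.01 0.06 0 0 0 -0.17;-0.01 0.06 0 0 0 -0.17;-0.01 0.06 0 0 0 -0.17;-0.01 0.06 0 0 0 -0.17;-0.01 0.06 0 0 0 -0.17;-0.01 0.06 0 0 0 -0.17;0 0 0 0 0 0;0 0 0 0 0 0", "claw": 0.866}}

```text
t: 5.83
eef_pos: [0.5556, 0.0758, 0.0346]
eef_rot: [-0.13, 0.991, -0.003, 0.001]
force: [0.3, -1.3, 0.4]
gripper_width: 0.0808
```

```bash
python3 -c "
from h import *
go(47,4,34,42,7)
"
```

```text
t 5.83 M [26.6  3.3] z 34.6 phi 30.4 A [69.  28.2] B [-15.8 -21.6] w 80.8 F bay [-1.2 -0.6] Fz 0.4 tilt [ 0.002 -0.005]
units total [-0.24  0.45  0.01 -0.05  0.01 -1.93] per row/7 [-0.035  0.064  0.002 -0.007  0.001 -0.276]
```

Precise. Next waypoint, φ=42.

>>> {"name": "arm_command", "arguments": {"plan": "-0.03 0.065 0 0 0 -0.28;-0.03 0.065 0 0 0 -0.28;-0.03 0.065 0 0 0 -0.28;-0.03 0.065 0 0 0 -0.28;-0.03 0.065 0 0 0 -0.28;-0.03 0.065 0 0 0 -0.28;-0.03 0.065 0 0 0 -0.28;0 0 0 0 0 0", "claw": 0.647}}

```text
t: 6.5
eef_pos: [0.5578, 0.0976, 0.0346]
eef_rot: [-0.242, 0.97, -0.003, 0.001]
force: [0.1, -1.1, -0.5]
gripper_width: 0.06
```

```bash
python3 -c "
from h import *
go(57,4,34,54,7)
p,d=viewer.snapshot('side'); 
p=p[150:240,190:310]; cv2.imwrite('pics/s6c.png',cv2.resize(p,None,fx=6,fy=6,interpolation=cv2.INTER_CUBIC))
p,d=viewer.snapshot('top'); 
p=p[150:240,165:310]; cv2.imwrite('pics/t6c.png',cv2.resize(p,None,fx=5,fy=5,interpolation=cv2.INTER_CUBIC))
"
```

```text
t 6.50 M [48.2  7. ] z 34.6 phi 43.4 A [76.3 33.6] B [ 20.  -19.6] w 60.0 F bay [-1.  -0.4] Fz -0.5 tilt [ 0.003 -0.005]
units total [-0.21  0.11  0.01 -0.05 -0.   -1.76] per row/7 [-0.029  0.016  0.002 -0.008 -0.    -0.252]
```

View pics/s6c.png

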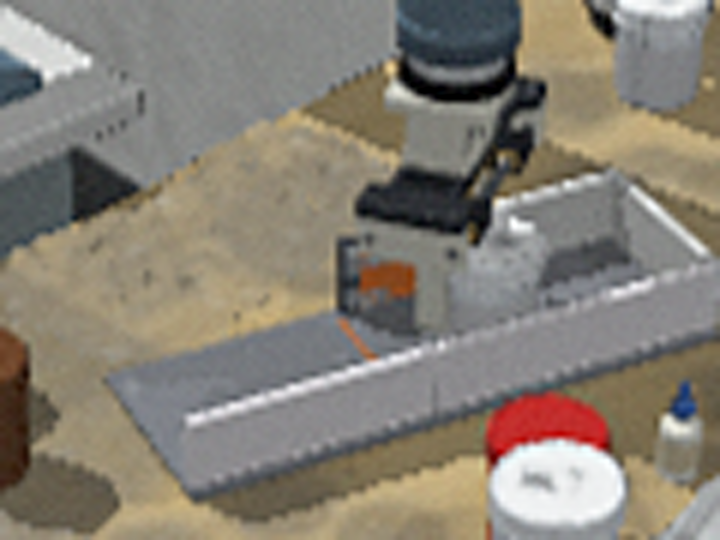

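View pics/t6c.png

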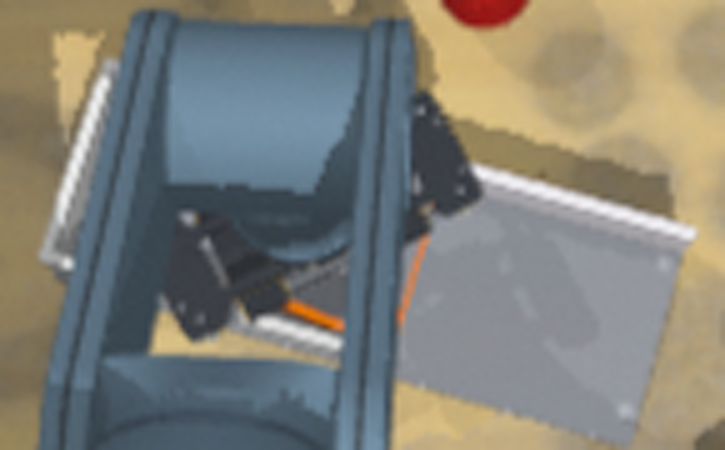

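>>> {"name": "arm_command", "arguments": {"plan": "-0.04 0.015 0 0 0 -0.25;-0.03 0.015 0 0 0 -0.25;-0.03 0.02 0 0 0 -0.25;-0.03 0.02 0 0 0 -0.25;-0.03 0.02 0 0 0 -0.25;-0.03 0.02 0 0 0 -0.25;-0.03 0.02 0 0 0 -0.25;0 0 0 0 0 0", "claw": 0.503}}

```text
t: 7.27
eef_pos: [0.5631, 0.1062, 0.0345]
eef_rot: [-0.337, 0.942, -0.003, 0.0]
force: [0.8, -1.1, -0.3]
gripper_width: 0.0467
```

```bash
python3 -c "
from h import *
go(66.5,4,34,70,7)
"
```

```text
t 7.27 M [57.8  4.2] z 34.5 phi 54.8 A [76.3 30.4] B [ 39.3 -22.1] w 46.7 F bay [-0.9 -1. ] Fz -0.3 tilt [ 0.003 -0.005]
units total [-0.18  0.12  0.01 -0.05 -0.02 -2.53] per row/7 [-0.026  0.017  0.002 -0.007 -0.003 -0.362]
```

>>> {"name": "arm_command", "arguments": {"plan": "-0.03 0.01 0 0 0 -0.36;-0.03 0.01 0 0 0 -0.36;-0.03 0.01 0 0 0 -0.36;-0.03 0.02 0 0 0 -0.36;-0.03 0.02 0 0 0 -0.36;-0.03 0.02 0 0 0 -0.36;-0.03 0.02 0 0 0 -0.36;0 0 0 0 0 0", "claw": 0.407}}

```text
t: 7.93
eef_pos: [0.5669, 0.1151, 0.0345]
eef_rot: [-0.463, 0.886, -0.003, 0.001]
force: [0.8, -0.4, 1.3]
gripper_width: 0.0376
```

```bash
python3 -c "
from h import *
go(76,4,34,90,8)
"
```

```text
t 7.93 M [67.5  2.9] z 34.5 phi 70.7 A [76.6 28.9] B [ 58.3 -23.2] w 37.6 F bay [-0.2 -0.9] Fz 1.3 tilt [ 0.004 -0.005]
units total [-0.19  0.1   0.01 -0.05 -0.02 -3.22] per row/8 [-0.024  0.012  0.001 -0.007 -0.003 -0.403]
```

>>> {"name": "arm_command", "arguments": {"plan": "-0.03 0.01 0 0 0 -0.46;-0.03 0.01 0 0 0 -0.46;-0.03 0.01 0 0 0 -0.46;-0.03 0.01 0 0 0 -0.46;-0.03 0.01 0 0 0 -0.46;-0.03 0.01 0 0 0 -0.46;-0.03 0.01 0 0 0 -0.46;0 0 0 0 0 0", "claw": 0.375}}

```text
t: 8.6
eef_pos: [0.5687, 0.1235, 0.0345]
eef_rot: [-0.608, 0.794, -0.003, 0.0]
force: [1.5, -0.8, 1.2]
gripper_width: 0.0348
```

```bash
python3 -c "
from h import *
go(83,4,34,105,7)
print(status.state()['joint_positions'])
p,d=viewer.snapshot('side'); 
p=p[150:240,190:310]; cv2.imwrite('pics/s7c.png',cv2.resize(p,None,fx=6,fy=6,interpolation=cv2.INTER_CUBIC))
p,d=viewer.snapshot('top'); 
p=p[150:240,165:310]; cv2.imwrite('pics/t7c.png',cv2.resize(p,None,fx=5,fy=5,interpolation=cv2.INTER_CUBIC))
"
```

```text
t 8.60 M [76.   3.4] z 34.5 phi 90.3 A [75.9 29.5] B [ 76.1 -22.8] w 34.8 F bay [-0.4 -1.7] Fz 1.2 tilt [ 0.004 -0.004]
units total [-0.17  0.02  0.01 -0.05 -0.03 -2.45] per row/7 [-0.025  0.002  0.002 -0.007 -0.005 -0.35 ]
[ 0.02502617  0.49363527  1.67958535 -0.00535255  0.96400032 -2.84888756]
```

View pics/s7c.png

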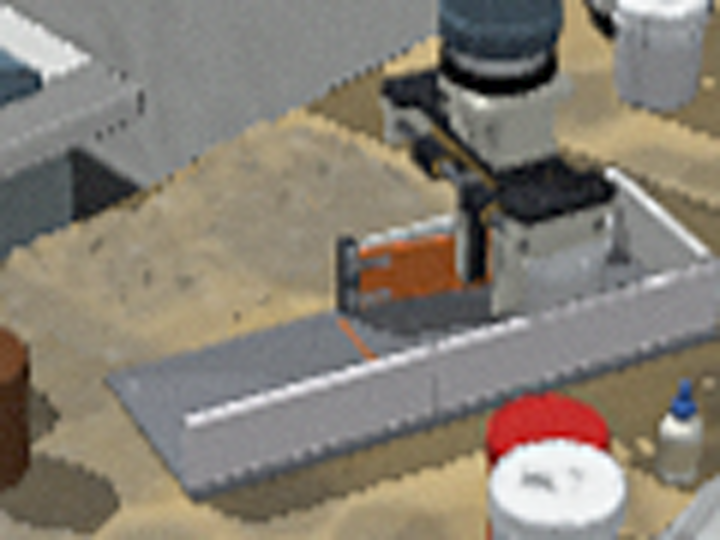

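View pics/t7c.png

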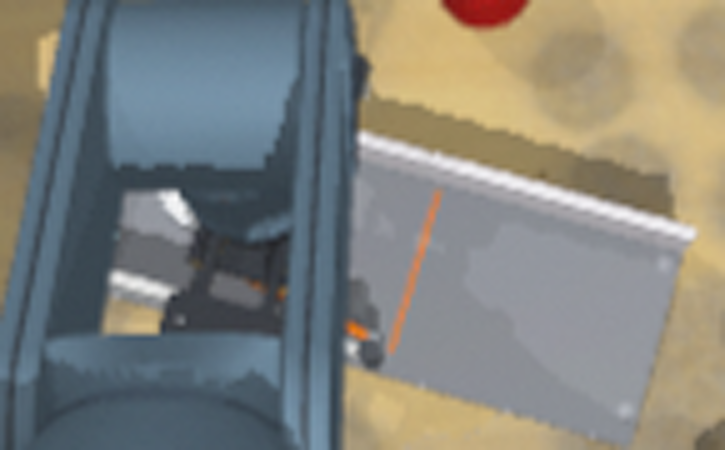

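>>> {"name": "arm_command", "arguments": {"plan": "-0.04 0 0 0 0 -0.16;-0.04 0 0 0 0 -0.16;-0.04 0 0 0 0 -0.16;-0.04 0 0 0 0 -0.16;-0.04 0 0 0 0 -0.16;-0.04 0 0 0 0 -0.16;-0.03 0 0 0 0 -0.16;0 0 0 0 0 0"}}

```text
t: 9.37
eef_pos: [0.571, 0.1339, 0.0345]
eef_rot: [-0.655, 0.756, -0.003, -0.0]
force: [0.7, -1.9, 0.9]
gripper_width: 0.0349
```

```bash
python3 -c "
from h import *
go(78,3.5,150,97,8)
print(status.state()['joint_positions'][5])
p,d=viewer.snapshot('side'); 
p=p[150:240,190:310]; cv2.imwrite('pics/s8c.png',cv2.resize(p,None,fx=6,fy=6,interpolation=cv2.INTER_CUBIC))
"
```

```text
t 9.37 M [86.7  3.9] z 34.5 phi 97.3 A [83.4 29.9] B [ 90.1 -22. ] w 34.9 F bay [-1.6 -1.2] Fz 0.9 tilt [ 0.004 -0.005]
units total [ 0.23  0.   -2.89 -0.04 -0.05  0.05] per row/8 [ 0.029  0.001 -0.361 -0.005 -0.006  0.006]
-2.951127831523128
```

View pics/s8c.png

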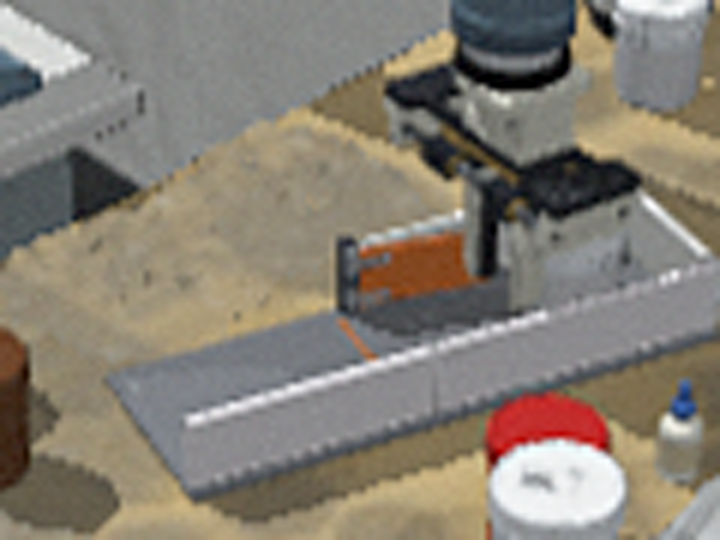

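>>> {"name": "arm_command", "arguments": {"plan": "0.1 0 0 0 0 0;0.1 0 0 0 0 0;0.1 0 0 0 0 0;0 0 0 0 0 0;0 0 -0.2 0 0 0;0 0 -0.4 0 0 0;0 0 -0.7 0 0 0;0 0 -0.9 0 0 0"}}

```text
t: 10.08
eef_pos: [0.5621, 0.121, 0.1176]
eef_rot: [-0.654, 0.757, 0.003, -0.007]
force: [0.1, -0.4, -0.4]
gripper_width: 0.0356
```

>>> {"name": "arm_command", "arguments": {"plan": "0 0 -0.9 0 0 0;0 0 -0.9 0 0 0;0 0 -0.8 0 0 0;0 0 -0.4 0 0 0;0 0 0 0 0 0;0 0 0 0 0 0;0 0 0 0 0 0;0 0 0 0 0 0"}}

```text
t: 10.75
eef_pos: [0.5623, 0.122, 0.2525]
eef_rot: [-0.653, 0.757, 0.002, -0.004]
force: [-0.1, -0.2, 0.5]
gripper_width: 0.0344
```

```bash
python3 -c "
from h import *
go(0,180,210,97,8); print(status.state()['eef_pos'])
p,d=viewer.snapshot('side'); 
p=p[150:240,190:310]; cv2.imwrite('pics/s9c.png',cv2.resize(p,None,fx=6,fy=6,interpolation=cv2.INTER_CUBIC))
"
```

```text
t 10.75 M [72.9  9.2] z 252.5 phi 97.1 A [69.7 35. ] B [ 76.1 -16.6] w 34.4 F bay [-0.3  0. ] Fz 0.5 tilt [-0.008 -0.003]
units total [ 1.28  4.45  1.1   0.07 -0.04  0.01] per row/8 [ 0.16   0.557  0.138  0.009 -0.005  0.001]
[0.56226647 0.12198623 0.2524638 ]
```

View pics/s9c.png

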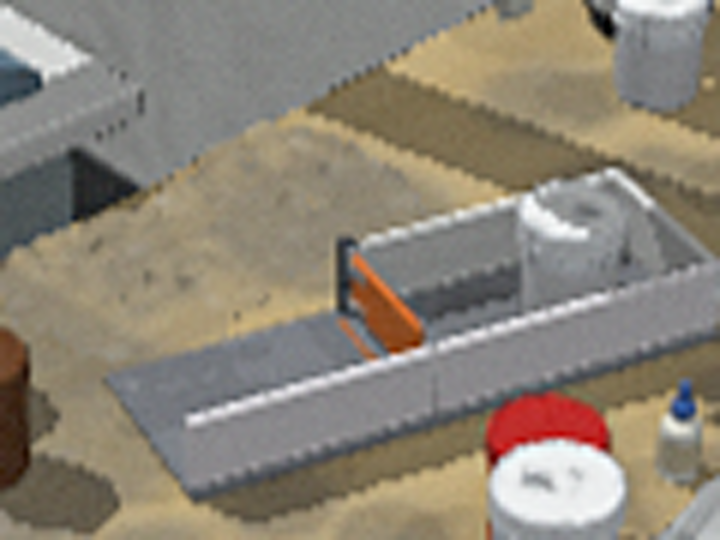

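>>> {"name": "arm_command", "arguments": {"plan": "0 0.5 0 0 0 0;0 0.7 0 0 0 0;0 0.7 0 0 0 0;0 0.7 0 0 0 0;0 0.7 0 0 0 0;0 0.5 0 0 0 0;0 0.2 0 0 0 0;0 0 0 0 0 0"}}

```text
t: 11.47
eef_pos: [0.3909, 0.1449, 0.2395]
eef_rot: [-0.653, 0.757, 0.01, -0.015]
force: [0.1, -0.3, 1.0]
gripper_width: 0.0349
```

>>> {"name": "arm_command", "arguments": {"plan": "0 0 0 0 0 0;0 0 0 0 0 0;0 0 0 0 0 0;0 0 0 0 0 0;0 0 0 0 0 0;0 0 0 0 0 0;0 0 0 0 0 0;0 0 0 0 0 0"}}

```text
t: 12.13
eef_pos: [0.3959, 0.1438, 0.2375]
eef_rot: [-0.652, 0.758, 0.011, -0.016]
force: [-0.2, 0.5, 0.4]
gripper_width: 0.0349
```

```bash
python3 -c "
from h import *
where()
p,d=viewer.snapshot('side'); cv2.imwrite('pics/sideF.png',p)
a=p[150:240,190:310]
q,d=viewer.snapshot('top'); cv2.imwrite('pics/topF.png',q)
b=q[150:240,165:310]
f=lambda i:cv2.resize(i,(700,int(700*i.shape[0]/i.shape[1])),interpolation=cv2.INTER_CUBIC)
cv2.imwrite('pics/sF.png',f(a));cv2.imwrite('pics/tF.png',f(b))
"
```

```text
t 12.13 M [ 49.6 175.4] z 237.5 phi 96.8 A [ 46.5 201.4] B [ 52.7 149.4] w 34.9 F bay [0.5 0.3] Fz 0.4 tilt [-0.039 -0.005]
```

View pics/sF.png

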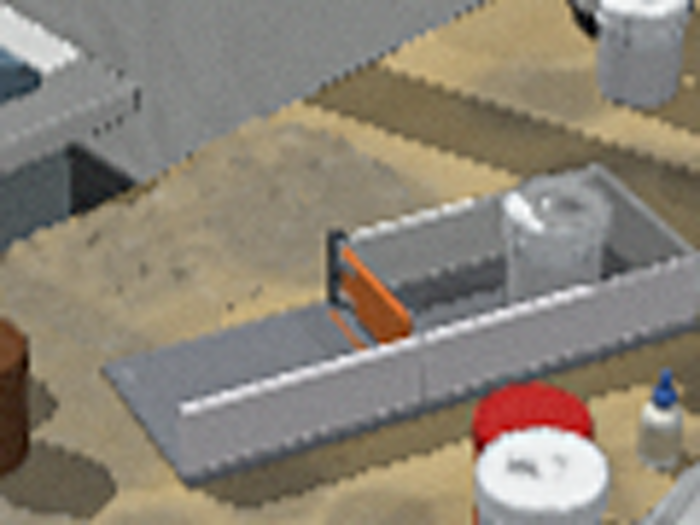

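View pics/topF.png

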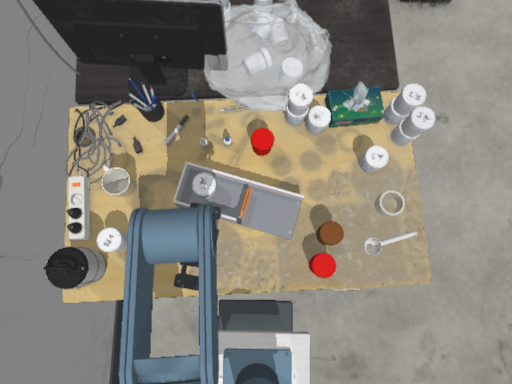

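The final views show the jar upright in the bay at top pixel (204,184). The flap lies along the gateway from about (249,187) to (241,219), as it did at the start, and the other objects are where they were. The arm is clear.

```bash
python3 -c "
from h import *
w=ray('top',204,184,.095); print(Rb.T@(w[:2]-O)*1e3); order.hand_in()"
```

```text
[130.5516464   -7.63049125]
the job is handed in; nothing more can be done
```

The jar is in the bay and the job is handed in, at about 12 s of the 46 s allowed; no verdict was reported. One finger pushed the flap inward and kept it open while the other pushed the jar through the gateway. I then turned the gripper about the flap finger, closing the fingers as it turned, to push the jar well inside. After backing off, I lifted straight up and moved away.

**Last checks:**
- **Jar:** it stands upright at about x = 131 mm, y = -8 mm in the bay, read from one pixel. That is about 145 mm from the hinge, and the flap needs about 135 mm to swing past. I had expected the jar against the guide wall, at about y = -26 mm, so those two disagree; the clearance holds either way.
- **Flap:** it is back along the gateway in both views, as it was at the start.
- **Forces:** readings between moves stayed around 5 N or less.
- **Surroundings:** by eye, nothing else on the desk has moved, and the arm is clear at z ≈ 0.24 m.

I judged that the jar never touched the flap from the geometry and pictures between moves, since the arm partly hid the view from above.

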